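# Open the bench shear and feed the bracket stock to its stop

### The job

Get the bench shear ready for its next cut: push its counterweighted lever up past the balance point so that it stays fully raised on its own, then push the aluminium flat bar along its rest, through the open mouth, until its nose is up against the length stop. Just push with the fingers: do not take the crossbar or the bar between them, do not lift the bar off the rest, and do not shove the stop out of its setting. Leave the other things on the bench as they are.

Things in the scene. Friction and masses are not known exactly. Their poses are not given: they have to be found in the camera images.
- shear: fixed green bench shear, in a different place and turn each time. Origin: on the bench, under the lever's hinge, in the cutting plane. +x points away from the lever's handle (roughly away from the robot), +y to the material rest, z up. Foot plate x -165 to 110 mm, y +-65 mm; hinge cheeks x -35 to 23 mm, y +-50 mm, 159 mm high; the hinge axis runs along y, 130 mm up
- shear_lever (a joint): angle of the lever (rad): 0 = down, knife shut across the mouth (the start, held by its weight), 1.5 = fully raised, leaning back on its stop. It balances at about 0.82: below that it falls shut, above it falls open and stays. 2 to 4 N, square to the lever, at the crossbar raises it; the hinge is damped. The shut knife blocks the bar
- crossbar (a point): middle of the lever's crossbar, on its axis: a level rod along the shear's y, reaching 79 mm to the -y side and 79 mm to the +y side, with two red sleeves 26 mm thick. 205 mm from the hinge axis, on a 20 mm thick shaft; with the lever down 193 mm on the robot's side of the hinge and 200 mm above the bench, free space below. It swings up, then away from the robot, to 330 mm height
- hinge (a point): point on the lever's hinge axis, in the cutting plane, 130 mm above the bench. With the lever down the line from the hinge axis to the crossbar rises 20 degrees towards the robot
- mouth (a point): point on the bed, 105 mm above the bench, where the middle line of the bar crosses the cutting plane: in the shear's frame x -80, y 0 mm. The bar's line runs along the shear's y through this point
- rest_end (a point): middle of the outer edge of the flat steel material rest, 64 mm wide, top 105 mm above the bench, level with the bed. The rest runs from here 300 mm along the shear's -y to the mouth. Two yellow guides, 12 mm high and 33.6 mm apart, flank the bar only from 50 to 130 mm from the mouth; the outer part is flat and open
- flat_bar: loose aluminium flat bar, 30 x 240 x 12 mm, 0.23 kg, lying flat on the material rest along the shear's y, its front part between the guides. Origin: centre of its underside; its own y runs along it, nose at -y, outer end at +y
- bar_nose (a point): centre of the bar's front end face (6 mm above its underside), the end that goes to the stop
- bar_tail (a point): centre of the bar's outer end face (6 mm above its underside), the end to push on, towards the shear's -y. At the start 260 to 300 mm from the cutting plane
- stop_face (a point): centre of the face of the length stop that the bar's nose must meet, at mid-height of the bar: an upright steel plate 40 mm wide on a yellow block clamped on a rod, on the side of the mouth away from the rest (shear's -y), 50 to 95 mm from the cutting plane. The clamp slips above about 60 N
- wheel_hub: loose bicycle hub standing on end, 60 mm across, 92 mm high; leave alone
- sprocket: loose steel sprocket lying flat, about 104 mm across, 8 mm thick; leave alone
- tool_can: loose tin of tools, 76 mm across, 165 mm high; leave alone
- oil_bottle: loose green oil bottle, 54 mm across, 130 mm high; leave alone
- cone_wrench: loose spanner lying flat, 180 mm long; leave alone
- hammer: loose hammer lying down, 260 mm long; leave alone
- spare_bar: loose brass flat, 25 x 220 x 8 mm, lying on the bench between robot and shear; leave alone

How it is judged:
On the way, in this order (a step that is already met when the one before it is completed fails the run):
1. the lever stands fully raised, past its balance point, with nothing touching it (value of joint shear_lever above 1.42 rad and contact force between each of the arm, the fingers and shear_lever below 0.1 N), for 0.2 s.
2. the bar's nose has reached the length stop (y of bar_nose in the frame of stop_face below 0.003 m and distance between bar_nose and stop_face below 0.012 m), for 0.2 s.
At the end, for the whole second after the job is handed in: the lever rests fully raised (above 1.42 of 1.5 rad) by itself; the bar lies flat and still on the rest, straight in the guides (within 0.06 rad), its nose within 3 mm of the length stop; the stop is where it was set (within 3 mm) (all of step 2 and value of joint shear_lever above 1.42 rad and angle between the y axis of flat_bar and the y axis of shear, either way round below 0.06 rad and angle between flat_bar's own z axis and vertical below 0.03 rad and linear speed of flat_bar below 0.01 m/s and distance of stop_face from where it was at the start of the episode below 0.003 m); the robot touches nothing.
It fails at once if the bar is lifted off the rest or tipped (z of flat_bar in the frame of shear above 0.115 m or z of flat_bar in the frame of shear below 0.095 m or angle between flat_bar's own z axis and vertical above 0.12 rad).
It fails at once if the bar or the crossbar is taken between the fingers (the grasp point enters its outline) ((x of the grasp point in the frame of flat_bar between -0.012 and 0.012 m and y of the grasp point in the frame of flat_bar between -0.118 and 0.118 m and z of the grasp point in the frame of flat_bar between -0.005 and 0.026 m) or (x of the grasp point in the frame of crossbar between -0.012 and 0.012 m and y of the grasp point in the frame of crossbar between -0.079 and 0.079 m and z of the grasp point in the frame of crossbar between -0.012 and 0.012 m)).
It fails at once if the length stop is pushed more than 3 mm out of its setting (distance of stop_face from where it was at the start of the episode above 0.003 m).
It fails at once if another thing on the bench is moved more than 20 mm or tipped over (distance of any of wheel_hub, sprocket, tool_can, oil_bottle, cone_wrench, hammer, spare_bar from where it was at the start of the episode above 0.02 m or angle between any of wheel_hub, tool_can, oil_bottle's own z axis and vertical above 0.5 rad).
It also fails if it takes over 50 s, if anything falls off the work surface, if the arm or the gripper's body presses on something with over 40 N, if the wrist force passes 120 N, or if a joint passes its speed limit or range.

### The arm

A 6-joint arm with a two-finger parallel gripper is mounted at the origin on the work surface. World frame = base frame: x ahead of the robot, y to its left, z up, the work surface at z = 0. Lengths are in m, angles in rad, forces in N, time in s.
With the tool pointing down it reaches from about 0.3 to 0.775 m from the base axis. Payload 14.6 kg.
Tool frame: the origin (TCP) lies on the centre line of the jaws, within the pads' length; the fingertips stand 14 mm ahead of it and the grasp point (between the pads) lies 5 mm behind it; x points along the fingers, y is the direction in which the jaws open and shut, and the axes are right-handed (so a half turn about x gives the same grasp; the last joint's range is limited). The gripper opens to 94 mm and grips with 3 to 60 N. Pads are 16 mm wide; open, the fingers measure 119 mm over their backs; the gripper's body (75 mm by 177 mm) begins 78 mm behind the grasp point.
Start: joints at [-1.269, 0.3, 1.521, -0, 1.321, -0.067], TCP at [0.198, -0.513, 0.219] pointing down, gripper open.
Joint ranges: [-3.03, 3.03], [-0.79, 2.21], [0.23, 2.52], [-1.04, 4.18], [0, 3.07], [-2.55, 2.55]. Speed limits (rad/s): [2.22, 2.22, 2.57, 3.14, 3.14, 3.14].

### API

Orientations are given as [roll, pitch, yaw] about the fixed x, y, z axes, in that order (R = Rz(yaw) Ry(pitch) Rx(roll)).
In Python, from station import * gives the robot as it stands. The module is installed in compiled form; this text tells all that it offers.
- The arm moves only by the shell command python3 -m handwheel 'ROWS' [FORCE]. ROWS is JSON, a list of rows, each a list of 3 entries, a list of its own where there are three numbers: the shift along the tool's x, y, z in mm, then the turn about the tool's x in rad, then the gripper command: -1 is fully open, 1 is shut, values between are in proportion. In form: [[[dx, dy, dz], spin, gripper], ...]. A call has exactly 5 rows; each row is the pose to reach, as a shift and turn from the pose measured when the call began, along the tool's axes at that moment; what a row does not reach only later rows make up. A row lasts 1/10 s, in which the tool goes at most 50 mm and 8.59 degrees, less where a joint would pass 70% of its speed; a pose out of reach is approached as far as the arm can. A call with a gripper value outside its range is refused whole. The fingers move at their own pace and stop on an object; FORCE is the grip in N (left out, the last holds). Time passes only in rows, so rows that repeat a pose let the fingers close, or fill a call up. It gives the time, the measured TCP pose, the force and the opening at its end, in the units of the state.
- get_obs(): the state, without advancing time (a new reading comes with each control period).
- camera(name): name is "scene" or "top" or "wrist"; returns (picture, depth): 400x640x3 uint8, blue, green, red; 400x640 float32, m along the optical axis (not along the pixel's ray), 0 where there is no reading.
- camera_info(name): a dict with "fx", "fy", "cx", "cy" (pixels), "extrinsics" (4x4, takes a point from camera to world coordinates). Camera axes: x right, y down, z forward; pixel columns grow to the right and rows downward; lengths in m; the calibration is good to about 2 mm. A picture is of the moment at which its call begins: read the wrist's pose just before it. camera_info takes no time and is no camera call; for the wrist camera it gives the pose at the moment of the call.
- hand_in(): hands the job in, once; it reports no verdict.
The state is a dict: "time_s": time; "qpos": joint angles; "joint_vel": joint speeds; "tau": joint torques, N m; "ee_pos": TCP position; "eef_rot": TCP orientation; "force": force on the tool from outside, world axes, zero at the start; "moment": the same for the moment, N m; "grip_width": finger opening in m.
Only numpy, scipy, OpenCV 4.12 (cv2) and the standard library are available. Lean on these libraries where they do the work, as an engineer would, in place of code of your own. Each camera call takes 0.05 s, during which the arm holds its last target. There are 200 camera calls.

## Working session

There is one attempt and no reset: what is moved stays moved. The work goes in short steps, Python scripts to look and compute and a shell command to move; the robot and the scene stay as the last step left them, time stands still between calls to the robot, and variables do not carry over. Pictures are saved under pics/ and viewed, about 8 in all and at most 12, crops included, and the job is handed in when it is done.

```bash
mkdir -p pics; ls; python3 - <<'E'
from station import *
import cv2,numpy as np
o=get_obs(); print({k:np.round(v,3).tolist() for k,v in o.items()})
for n in ["scene","top"]:
    p,d=camera(n); cv2.imwrite(f"pics/{n}0.png",p); np.save(f"pics/{n}0.npy",d)
    i=camera_info(n); print(n,i["fx"],i["cx"],i["cy"],np.round(i["extrinsics"],3).tolist())
E
```

```text
pics
{'time_s': 0.0, 'qpos': [-1.269, 0.301, 1.522, -0.0, 1.321, -0.067], 'joint_vel': [-0.001, -0.001, -0.001, -0.001, -0.002, -0.001], 'tau': [0.001, -53.181, -35.274, 0.071, 0.024, -0.0], 'ee_pos': [0.198, -0.513, 0.219], 'eef_rot': [-1.625, 1.57, 1.885], 'force': [-0.002, -0.475, 0.489], 'moment': [0.041, 0.014, -0.031], 'grip_width': 0.094}
scene 495.76490921973044 320.17066205911334 195.31065651776655 [[0.68, 0.606, -0.412, 1.185], [0.733, -0.56, 0.386, -0.676], [0.003, -0.565, -0.825, 1.473], [0.0, 0.0, 0.0, 1.0]]
top 416.2221290659731 320.7266911506686 194.7327527886149 [[0.003, -0.993, 0.12, 0.384], [-1.0, -0.004, -0.01, -0.026], [0.011, -0.119, -0.993, 1.314], [0.0, 0.0, 0.0, 1.0]]
```

View pics/top0.png

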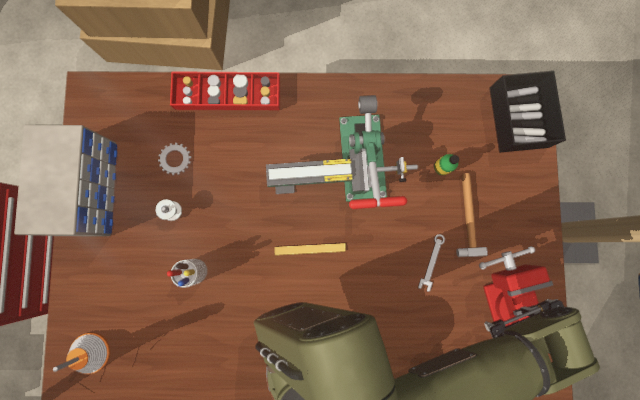

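View pics/scene0.png

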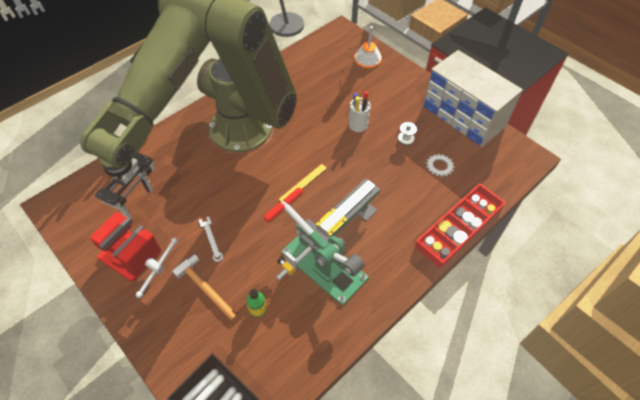

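```bash
cat > h.py <<'E'
import cv2,numpy as np
from station import *
def cloud(d,i):
    v,u=np.mgrid[:400,:640]; P=np.stack([(u-i["cx"])/i["fx"]*d,(v-i["cy"])/i["fy"]*d,d,np.ones_like(d)],-1)
    return (P@np.array(i["extrinsics"]).T)[...,:3]
def line(P):
    c=P[:,:2].mean(0); a=np.linalg.svd(P[:,:2]-c,full_matrices=False)[2][0]; a*=np.sign(a[1])or 1
    t=(P[:,:2]-c)@a; lo,hi=np.percentile(t,[1,99]); n=np.array([-a[1],a[0]])
    w=np.percentile((P[:,:2]-c)@n,[1,99])
    return dict(c=c.round(4),ang=round(float(np.arctan2(a[1],a[0])),4),lo=(c+lo*a).round(4),hi=(c+hi*a).round(4),w=w.round(4),z=np.percentile(P[:,2],[5,50,95]).round(4),n=len(P))
E
python3 - <<'E'
from h import *
for n in ["top","scene"]:
    p=cv2.imread(f"pics/{n}0.png"); d=np.load(f"pics/{n}0.npy"); W=cloud(d,camera_info(n))
    hsv=cv2.cvtColor(p,cv2.COLOR_BGR2HSV); h,s,v=cv2.split(hsv); x,y,z=W[...,0],W[...,1],W[...,2]
    roi=(x>.3)&(x<.8)&(y>-.35)&(y<.35)&(d>0)
    red=roi&((h<6)|(h>174))&(s>150)&(v>100)&(z>.15)
    bar=roi&(s<50)&(v>150)&(z>.1)&(z<.13)
    yel=roi&(h>18)&(h<34)&(s>120)&(z>.07)&(z<.14)
    spare=roi&(h>15)&(h<34)&(s>100)&(z<.02)&(y>-.1)
    rest=roi&(z>.098)&(z<.124)&(s<60)
    for k,m in dict(red=red,bar=bar,yel=yel,spare=spare,rest=rest).items(): 
        m=cv2.morphologyEx(m.astype(np.uint8),cv2.MORPH_OPEN,np.ones((2,2)))>0
        if m.sum()>5: print(n,k,line(W[m]))
    if n=="top": cv2.imwrite("pics/crop.png",cv2.resize(p[85:225,250:490],None,fx=3.3,fy=3.3,interpolation=cv2.INTER_CUBIC))
E
```

```text
top red {'c': array([ 0.4969, -0.1963]), 'ang': 1.7008, 'lo': array([ 0.5121, -0.3126]), 'hi': array([ 0.4865, -0.1164]), 'w': array([-0.0122,  0.0126]), 'z': array([0.    , 0.2114, 0.2163]), 'n': 468}
top bar {'c': array([ 0.5947, -0.0321]), 'ang': 1.6259, 'lo': array([ 0.6028, -0.1787]), 'hi': array([0.5869, 0.1094]), 'w': array([-0.0488,  0.051 ]), 'z': array([0.1034, 0.1162, 0.1214]), 'n': 1061}
top yel {'c': array([ 0.5881, -0.0811]), 'ang': 2.1252, 'lo': array([ 0.7005, -0.2626]), 'hi': array([0.3267, 0.3412]), 'w': array([-0.0486,  0.0991]), 'z': array([0.0918, 0.1123, 0.1203]), 'n': 261}
top spare {'c': array([3.679e-01, 1.000e-04]), 'ang': 1.6251, 'lo': array([ 0.3733, -0.1001]), 'hi': array([0.3625, 0.099 ]), 'w': array([-0.0134,  0.0137]), 'z': array([-0.0017,  0.0075,  0.0125]), 'n': 578}
top rest {'c': array([ 0.5907, -0.0379]), 'ang': 1.7579, 'lo': array([ 0.6196, -0.1906]), 'hi': array([0.5166, 0.3533]), 'w': array([-0.0503,  0.2009]), 'z': array([0.0987, 0.1079, 0.1207]), 'n': 2239}
scene red {'c': array([ 0.498 , -0.1888]), 'ang': 2.213, 'lo': array([ 0.537 , -0.2409
[... 227 characters left out ...]
0.3732]), 'w': array([-0.0751,  0.0922]), 'z': array([0.1028, 0.1156, 0.1227]), 'n': 801}
scene yel {'c': array([ 0.6095, -0.1276]), 'ang': 2.0253, 'lo': array([ 0.6774, -0.2666]), 'hi': array([0.3705, 0.3616]), 'w': array([-0.0583,  0.0702]), 'z': array([0.0723, 0.1086, 0.1207]), 'n': 263}
scene spare {'c': array([0.3863, 0.013 ]), 'ang': 2.0318, 'lo': array([ 0.4785, -0.1727]), 'hi': array([0.3421, 0.1019]), 'w': array([-0.1282,  0.063 ]), 'z': array([-0.0009,  0.0081,  0.2077]), 'n': 344}
scene rest {'c': array([ 0.6004, -0.0176]), 'ang': 1.9532, 'lo': array([ 0.6917, -0.2445]), 'hi': array([0.4407, 0.3794]), 'w': array([-0.0679,  0.1314]), 'z': array([0.0949, 0.1112, 0.1223]), 'n': 1312}
```

View pics/crop.png

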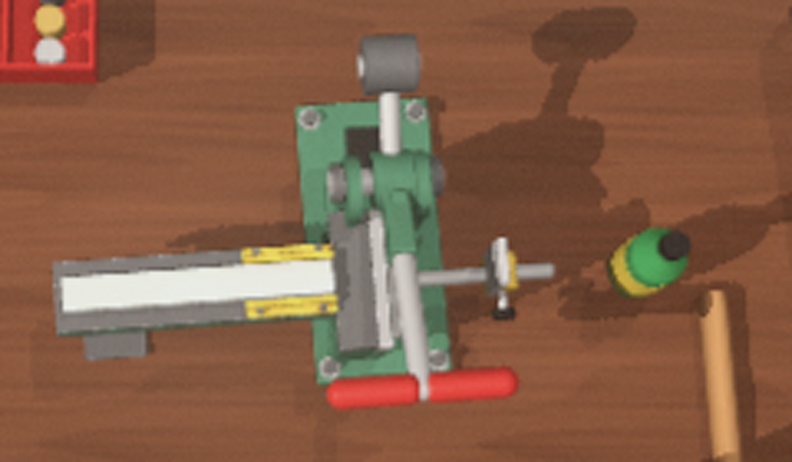

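```bash
python3 - <<'E'
from h import *
i=camera_info("top"); E=np.array(i["extrinsics"]); d=np.load("pics/top0.npy"); W=cloud(d,i)
def pl(X,Y,z):
    u,v=250+(X+.5)/3.3-.5,85+(Y+.5)/3.3-.5
    r=E[:3,:3]@[(u-i["cx"])/i["fx"],(v-i["cy"])/i["fy"],1]; t=(z-E[2,3])/r[2]
    vv,uu=int(round(v)),int(round(u)); return (E[:3,3]+t*r).round(4), W[vv,uu,2].round(3)
for n,X,Y,z in [("redL",327,396,.2),("redR",518,382,.2),("redmid",423,388,.2),("tailA",62,279,.117),("tailB",62,313,.117),("tail",62,296,.117),("barR_top",333,263,.117),("barR_bot",336,295,.117),("restA",55,265,.105),("restB",57,333,.105),("plateTop",501,240,.13),("plate",494,265,.13),("plateEdge",488,270,.12),("bottle",655,255,.1),("cheekL",330,185,.13),("cheekR",443,178,.13)]: print(n,*pl(X,Y,z))
# edge-fit: white bar pixels -> plane z=.117 -> minAreaRect
p=cv2.imread("pics/top0.png"); h,s,v=cv2.split(cv2.cvtColor(p,cv2.COLOR_BGR2HSV))
for n,m,z in [("bar",(s<40)&(v>185),.117),("red",((h<6)|(h>174))&(s>150)&(v>100),.2)]:
    R=np.zeros_like(m); 
    if n=="bar": R[160:185,260:352]=1
    else: R[193:212,345:410]=1
    vv,uu=np.nonzero(m&R); r=E[:3,:3]@np.stack([(uu-i["cx"])/i["fx"],(vv-i["cy"])/i["fy"],np.ones(len(uu))]); t=(z-E[2,3])/r[2]; P=(E[:3,3:]+t*r).T
    print(n,line(P), cv2.minAreaRect(P[:,:2].astype(np.float32)))
E
```

```text
redL [ 0.4916 -0.1132  0.2   ] 0.207
redR [ 0.5038 -0.2696  0.2   ] -0.002
redmid [ 0.4985 -0.1917  0.2   ] 0.214
tailA [0.6025 0.1141 0.117 ] 0.117
tailB [0.5721 0.1135 0.117 ] 0.108
tail [0.5872 0.1138 0.117 ] 0.107
barR_top [ 0.6181 -0.1256  0.117 ] 0.105
barR_bot [ 0.5894 -0.1281  0.117 ] 0.119
restA [0.6173 0.1219 0.105 ] 0.102
restB [0.556 0.119 0.105] 0.004
plateTop [ 0.6369 -0.2726  0.13  ] 0.136
plate [ 0.6145 -0.266   0.13  ] 0.113
plateEdge [ 0.6119 -0.2626  0.12  ] 0.096
bottle [ 0.6303 -0.4178  0.1   ] 0.103
cheekL [ 0.6855 -0.1223  0.13  ] 0.138
cheekR [ 0.6924 -0.2223  0.13  ] 0.003
bar {'c': array([ 0.598 , -0.0048]), 'ang': 1.6452, 'lo': array([ 0.6068, -0.1217]), 'hi': array([0.5894, 0.1115]), 'w': array([-0.0146,  0.0145]), 'z': array([0.117, 0.117, 0.117]), 'n': 823} ((0.5981165170669556, -0.005628526210784912), (0.030021987855434418, 0.23776021599769592), 4.308387279510498)
red {'c': array([ 0.4983, -0.192 ]), 'ang': 1.6536, 'lo': array([ 0.5045, -0.2663]), 'hi': array([ 0.492 , -0.1158]), 'w': array([-0.0123,  0.0122]), 'z': array([0.2, 0.2, 0.2]), 'n': 489} ((0.49803394079208374, -0.19107511639595032), (0.02603769861161709, 0.15552997589111328), 5.166952133178711)
```

```bash
cat >> h.py <<'E'
from scipy.spatial.transform import Rotation as Ro
PSI=0.077; X=np.array([np.cos(PSI),np.sin(PSI),0]); Y=np.array([-np.sin(PSI),np.cos(PSI),0])
CB=np.array([.4982,-.1915,0]); H=CB+.193*X   # hinge foot = shear origin
def S(x,y,z): return H+X*x/1e3+Y*y/1e3+np.array([0,0,z/1e3])
def toS(p): q=np.array(p)-H; return np.round(1e3*np.array([q@X,q@Y,q[2]]),1)
def go(target=None,zdir=None):
    o=get_obs(); T=Ro.from_euler('xyz',o["eef_rot"]).as_matrix(); print("t",o["time_s"],"S",toS(o["ee_pos"]),"F",np.round(o["force"],1),"w",round(o["grip_width"],4),"q",np.round(o["qpos"],2))
    print("tool x,y,z in shear:",[np.round([v@X,v@Y,v[2]],3).tolist() for v in T.T])
    if target is not None: print("shift mm",np.round(1e3*T.T@(np.array(target)-o["ee_pos"]),1))
    if zdir is not None:
        b=T.T@zdir; a=np.arctan2(-b[1],b[2]); print("spin",round(a,3),"or",round((a+np.pi+np.pi)%(2*np.pi)-np.pi,3))
E
python3 - <<'E'
from h import *
go(S(-240,40,250),X); go(None,Y)
W=cloud(np.load("pics/top0.npy"),camera_info("top")); a=get_obs()["ee_pos"][:2]; b=S(-240,40,0)[:2]
x,y,z=W[...,0],W[...,1],W[...,2]; t=np.clip(((x-a[0])*(b-a)[0]+(y-a[1])*(b-a)[1])/((b-a)@(b-a)),0,1); D=np.hypot(x-a[0]-t*(b-a)[0],y-a[1]-t*(b-a)[1])
for r in (.08,.12): m=(D<r)&(t>.3); print(r,np.percentile(z[m],99.5))
m=(x>.2)&(x<.42)&(y<-.38)&(y>-.7); print("vise z",np.percentile(z[m],[90,99])); 
E
```

```text
t 0.1 S [-516.8 -297.3  219. ] F [ 0.8 -0.4 -0.3] w 0.0941 q [-1.27  0.3   1.52  0.    1.32 -0.07]
tool x,y,z in shear: [[-0.0, 0.001, -1.0], [0.288, -0.958, -0.001], [-0.958, -0.288, -0.0]]
shift mm [ -30.8 -243.4 -362.2]
spin -2.85 or 0.292
t 0.1 S [-516.8 -297.3  219. ] F [ 0.8 -0.4 -0.3] w 0.0941 q [-1.27  0.3   1.52  0.    1.32 -0.07]
tool x,y,z in shear: [[-0.0, 0.001, -1.0], [0.288, -0.958, -0.001], [-0.958, -0.288, -0.0]]
spin 1.863 or -1.279
0.08 0.21675680903839106
0.12 0.5805341570465078
vise z [0.51259226 0.54372962]
```

```bash
python3 -m handwheel '[[[-40,0,0],0,1],[[-60,-40,-40],0.1,1],[[-60,-70,-80],0.2,1],[[-60,-95,-120],0.29,1],[[-60,-120,-160],0.29,1]]' 20
python3 -c "
from h import *
go(S(-240,40,190),-X)"
```

```text
time_s: 0.6
ee_pos: [0.3025, -0.3445, 0.2791]
eef_rot: [-1.509, 1.57, 1.707]
force: [0.7, -0.5, -0.2]
grip_width: 0.0575
t 0.6 S [-399.9 -137.5  279.1] F [ 0.7 -0.5 -0.2] w 0.0575 q [-0.93  0.05  1.67  0.    1.42  0.57]
tool x,y,z in shear: [[-0.0, 0.001, -1.0], [-0.002, -1.0, -0.001], [-1.0, 0.002, 0.0]]
shift mm [  89.3 -177.8 -159.5]
spin -0.002 or 3.139
```

```bash
python3 -m handwheel '[[[15,-40,-35],0,1],[[35,-80,-70],0,1],[[55,-120,-105],0,1],[[75,-150,-140],0,1],[[90,-178,-159],0,1]]'
python3 - <<'E'
from h import *
go(S(-193-21,40,180))
p,d=camera("scene"); q,e=camera("wrist")
cv2.imwrite("pics/s1.png",np.vstack([cv2.resize(p[90:340,180:460],(784,700))[50:,:],])[:600]); cv2.imwrite("pics/w1.png",q)
E
```

```text
time_s: 1.1
ee_pos: [0.445, -0.1589, 0.1915]
eef_rot: [-1.983, 1.57, 1.233]
force: [0.6, -1.6, 0.3]
grip_width: 0.0176
t 1.1 S [-243.5   36.6  191.5] F [ 0.6 -1.6  0.3] w 0.0176 q [-0.42  0.15  1.77  0.    1.22  1.07]
tool x,y,z in shear: [[0.0, 0.001, -1.0], [-0.002, -1.0, -0.001], [-1.0, 0.002, -0.0]]
shift mm [ 11.5  -3.4 -29.5]
```

View pics/w1.png

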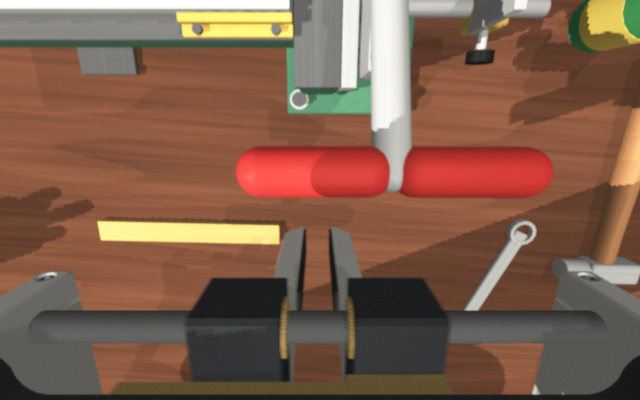

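```bash
python3 -m handwheel '[[[12,0,0],0,1],[[15,0,-10],0,1],[[15,-2,-18],0,1],[[15,-2,-22],0,1],[[15,-2,-25],0,1]]'
python3 - <<'E'
from h import *
go(S(-193-21,40,180))
for a in range(20,84,5):
    r=np.radians(a); print(a,(205*(np.cos(np.radians(20))-np.cos(r))).round(1),(205*(np.sin(r)-np.sin(np.radians(20)))).round(1))
E
```

```text
time_s: 1.7
ee_pos: [0.47, -0.1529, 0.1747]
eef_rot: [-0.783, 1.566, 2.437]
force: [0.2, 0.1, 0.8]
grip_width: 0.0004
t 1.7 S [-218.2   40.6  174.7] F [0.2 0.1 0.8] w 0.0004 q [-0.39  0.22  1.73  0.    1.2   1.1 ]
tool x,y,z in shear: [[-0.003, 0.003, -1.0], [0.002, -1.0, -0.003], [-1.0, -0.002, 0.003]]
shift mm [-5.3  0.6 -4.1]
20 0.0 0.0
25 6.8 16.5
30 15.1 32.4
35 24.7 47.5
40 35.6 61.7
45 47.7 74.8
50 60.9 86.9
55 75.1 97.8
60 90.1 107.4
65 106.0 115.7
70 122.5 122.5
75 139.6 127.9
80 157.0 131.8
```

```bash
python3 -m handwheel '[[[-2,0,-6],0,1],[[-10,0,-9],0,1],[[-20,0,-13],0,1],[[-30,0,-17],0,1],[[-40,0,-23],0,1]]'
python3 - <<'E'
from h import *
go()
E
```

```text
time_s: 2.2
ee_pos: [0.4913, -0.1514, 0.2151]
eef_rot: [-0.458, 1.562, 2.761]
force: [-20.8, 0.4, 8.5]
grip_width: -0.0
t 2.2 S [-196.7   40.5  215.1] F [-20.8   0.4   8.5] w -0.0 q [-0.37  0.23  1.62  0.    1.3   1.12]
tool x,y,z in shear: [[-0.008, 0.004, -1.0], [0.001, -1.0, -0.004], [-1.0, -0.001, 0.008]]
```

```bash
python3 -m handwheel '[[[-10,0,0],0,1],[[-20,0,-5],0,1],[[-29,0,-10],0,1],[[-38,0,-16],0,1],[[-46,0,-23],0,1]]'
python3 - <<'E'
from h import *
go()
p,d=camera("scene"); cv2.imwrite("pics/s2.png",cv2.resize(p[90:310,160:480],(800,550)))
E
```

```text
time_s: 2.7
ee_pos: [0.5147, -0.1499, 0.2619]
eef_rot: [-0.401, 1.561, 2.819]
force: [-11.0, -0.3, 5.3]
grip_width: 0.0003
t 2.7 S [-173.3   40.2  261.9] F [-11.   -0.3   5.3] w 0.0003 q [-0.35  0.24  1.49 -0.    1.41  1.14]
tool x,y,z in shear: [[-0.009, 0.004, -1.0], [0.001, -1.0, -0.004], [-1.0, -0.001, 0.009]]
```

View pics/s2.png

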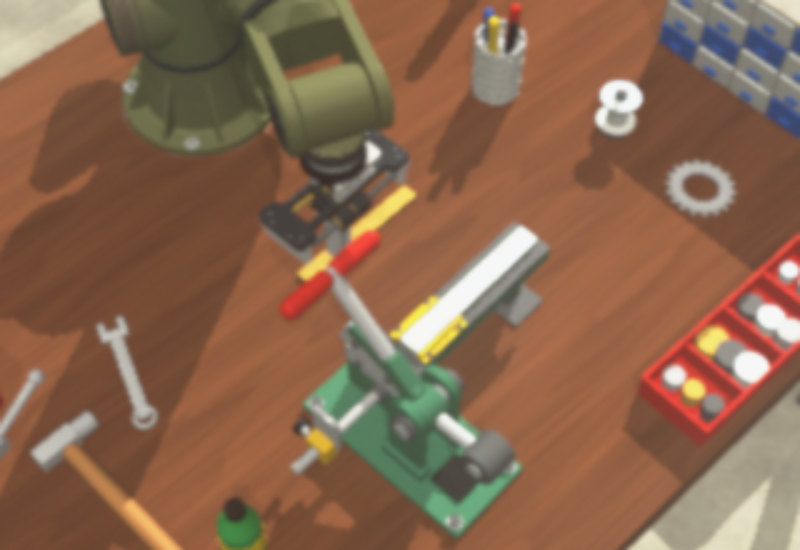

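```bash
python3 -m handwheel '[[[-6,0,-8],0,1],[[-12,0,-18],0,1],[[-17,0,-28],0,1],[[-22,0,-39],0,1],[[-26,0,-50],0,1]]'
python3 -c "
from h import *
go()"
```

```text
time_s: 3.25
ee_pos: [0.5668, -0.146, 0.2899]
eef_rot: [-0.457, 1.565, 2.763]
force: [-1.7, -0.5, 2.1]
grip_width: 0.0009
t 3.25 S [-121.1   40.1  289.9] F [-1.7 -0.5  2.1] w 0.0009 q [-0.31  0.34  1.3   0.    1.5   1.18]
tool x,y,z in shear: [[-0.005, 0.003, -1.0], [0.001, -1.0, -0.003], [-1.0, -0.001, 0.005]]
```

```bash
python3 -m handwheel '[[[-4,0,-9],0,1],[[-8,0,-18],0,1],[[-10,0,-27],0,1],[[-12,0,-36],0,1],[[-12,0,-45],0,1]]'
python3 -c "
from h import *
go()"
python3 -m handwheel '[[[0,0,10],0,1],[[0,0,25],0,1],[[0,0,40],0,1],[[0,0,60],0,1],[[0,0,60],0,1]]'
python3 - <<'E'
from h import *
go(S(-80,350,200),-Y)
p,d=camera("scene"); cv2.imwrite("pics/s3.png",cv2.resize(p[90:310,160:480],(800,550)))
p,d=camera("top"); np.save("pics/top3.npy",d);cv2.imwrite("pics/top3.png",p)
E
```

```text
time_s: 3.75
ee_pos: [0.6127, -0.1424, 0.3022]
eef_rot: [-0.528, 1.566, 2.692]
force: [-0.6, 0.3, -0.3]
grip_width: 0.0006
t 3.75 S [-75.1  40.1 302.2] F [-0.6  0.3 -0.3] w 0.0006 q [-0.29  0.44  1.14  0.    1.57  1.21]
tool x,y,z in shear: [[-0.004, 0.002, -1.0], [0.001, -1.0, -0.002], [-1.0, -0.001, 0.004]]
time_s: 4.25
ee_pos: [0.5512, -0.1473, 0.3032]
eef_rot: [-0.539, 1.567, 2.68]
force: [0.5, -0.1, -1.4]
grip_width: 0.0004
t 4.25 S [-136.7   40.   303.2] F [ 0.5 -0.1 -1.4] w 0.0004 q [-0.33  0.3   1.33  0.    1.52  1.17]
tool x,y,z in shear: [[-0.003, 0.002, -1.0], [0.001, -1.0, -0.002], [-1.0, -0.001, 0.003]]
shift mm [ 103.6 -309.8  -57.2]
spin -1.57 or 1.571
```

View pics/s3.png

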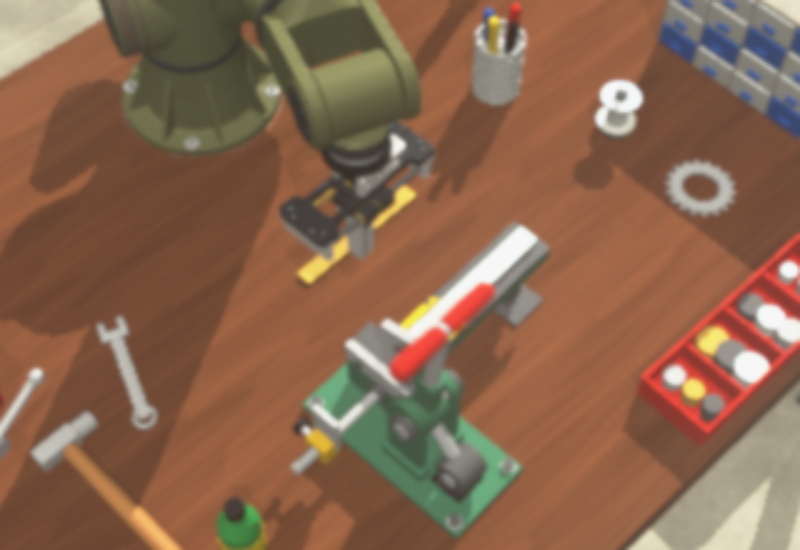

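```bash
python3 -m handwheel '[[[0,-45,0],-0.14,1],[[0,-90,0],-0.28,1],[[0,-135,-10],-0.42,1],[[0,-180,-20],-0.56,1],[[0,-225,-30],-0.70,1]]'
python3 - <<'E'
from h import *
go(S(-80,335,200),-Y); go(None,Y)
E
```

```text
time_s: 4.85
ee_pos: [0.5654, 0.0816, 0.3033]
eef_rot: [-1.354, 1.567, 2.571]
force: [0.6, -0.1, 0.0]
grip_width: 0.0006
t 4.85 S [-105.   267.1  303.3] F [ 0.6 -0.1  0. ] w 0.0006 q [0.08 0.3  1.33 0.   1.52 0.87]
tool x,y,z in shear: [[-0.003, 0.002, -1.0], [0.649, -0.76, -0.004], [-0.76, -0.649, 0.001]]
shift mm [103.4 -35.1 -63.1]
spin -0.864 or 2.278
t 4.85 S [-105.   267.1  303.3] F [ 0.6 -0.1  0. ] w 0.0006 q [0.08 0.3  1.33 0.   1.52 0.87]
tool x,y,z in shear: [[-0.003, 0.002, -1.0], [0.649, -0.76, -0.004], [-0.76, -0.649, 0.001]]
spin 2.278 or -0.864
```

```bash
python3 -m handwheel '[[[0,-10,-20],-0.14,1],[[20,-20,-40],-0.28,1],[[40,-35,-63],-0.42,1],[[70,-35,-63],-0.56,1],[[100,-35,-63],-0.70,1]]'
python3 -m handwheel '[[[0,0,0],-0.14,1],[[0,0,0],-0.165,1],[[0,0,0],-0.165,1],[[0,0,0],-0.165,1],[[0,0,0],-0.165,1]]'
python3 - <<'E'
from h import *
go(S(-80,331,122),-Y)
q,e=camera("wrist"); cv2.imwrite("pics/w4.png",q); i=camera_info("wrist"); W=cloud(e,i)
np.save("pics/w4.npy",W)
p,d=camera("top"); cv2.imwrite("pics/top4.png",p); V=cloud(d,camera_info("top"))
h,s,v=cv2.split(cv2.cvtColor(p,cv2.COLOR_BGR2HSV)); m=((h<6)|(h>174))&(s>150)&(v>80)&(V[...,2]>.28)&(V[...,0]>.5)&(V[...,0]<.9)&(abs(V[...,1]+.18)<.15)
L=line(V[m]); print(L, toS(np.append(L["c"],0)))
E
```

```text
time_s: 5.35
ee_pos: [0.5853, 0.1522, 0.2019]
eef_rot: [-2.096, 1.567, 2.537]
force: [0.2, -0.5, -0.1]
grip_width: 0.0007
time_s: 5.85
ee_pos: [0.5856, 0.1522, 0.2025]
eef_rot: [-2.512, 1.568, 2.284]
force: [-0.5, -0.7, -0.3]
grip_width: 0.0002
t 5.85 S [-79.5 336.  202.5] F [-0.5 -0.7 -0.3] w 0.0002 q [0.19 0.44 1.37 0.   1.33 0.11]
tool x,y,z in shear: [[-0.002, 0.002, -1.0], [1.0, 0.006, -0.002], [0.006, -1.0, -0.002]]
shift mm [80.5 -0.4  5.2]
spin 0.006 or -3.136
{'c': array([ 0.7438, -0.1701]), 'ang': 1.6455, 'lo': array([ 0.7494, -0.2449]), 'hi': array([ 0.7384, -0.0971]), 'w': array([-0.0135,  0.0098]), 'z': array([0.329 , 0.3381, 0.3423]), 'n': 607} [53.5  2.4  0. ]
```

View pics/w4.png

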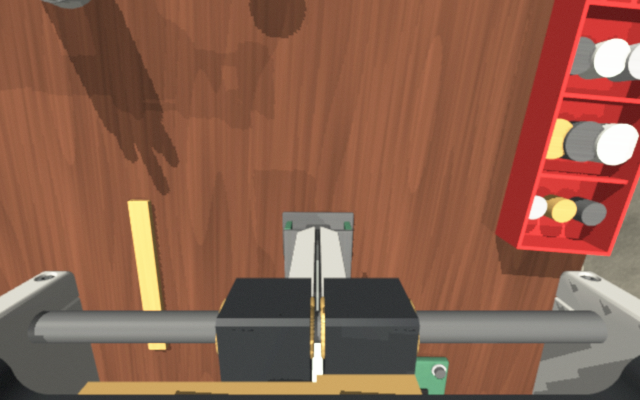

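```bash
python3 - <<'E'
from h import *
W=np.load("pics/w4.npy"); Q=(W-H)@np.stack([X,Y,[0,0,1]]).T*1e3
p=cv2.imread("pics/w4.png"); h,s,v=cv2.split(cv2.cvtColor(p,cv2.COLOR_BGR2HSV))
for c in (306,330):
    print(c,[(r,Q[r,c].round(0).tolist(),int(v[r,c])) for r in range(208,246,3)])
r=255; print([(c,Q[r,c].round(0).tolist(),int(v[r,c])) for c in range(284,358,4)])
E
```

```text
306 [(208, [-94.0, 300.0, -1.0], 139), (211, [-94.0, 296.0, -0.0], 129), (214, [-94.0, 294.0, 3.0], 130), (217, [-94.0, 291.0, 6.0], 128), (220, [-94.0, 286.0, 5.0], 126), (223, [-94.0, 282.0, 5.0], 127), (226, [-94.0, 280.0, 9.0], 103), (229, [-87.0, 347.0, 193.0], 192), (232, [-87.0, 347.0, 198.0], 222), (235, [-86.0, 347.0, 202.0], 223), (238, [-86.0, 347.0, 205.0], 223), (241, [-86.0, 347.0, 210.0], 222), (244, [-86.0, 346.0, 213.0], 223)]
330 [(208, [-64.0, 300.0, -1.0], 133), (211, [-63.0, 297.0, -0.0], 121), (214, [-64.0, 295.0, 5.0], 142), (217, [-64.0, 291.0, 6.0], 141), (220, [-63.0, 286.0, 4.0], 140), (223, [-63.0, 282.0, 4.0], 142), (226, [-63.0, 278.0, 5.0], 123), (229, [-72.0, 347.0, 192.0], 151), (232, [-72.0, 348.0, 198.0], 223), (235, [-72.0, 348.0, 203.0], 224), (238, [-73.0, 347.0, 207.0], 223), (241, [-73.0, 347.0, 210.0], 223), (244, [-73.0, 347.0, 215.0], 223)]
[(284, [-123.0, 234.0, -2.0], 123), (288, [-107.0, 286.0, 104.0], 139), (292, [-103.0, 286.0, 104.0], 170), (296, [-90.0, 348.0, 230.0], 222), (300, [-88.0, 347.0, 228.0], 224), (304, [-86.0, 347.0, 228.0], 222), (308, [-84.0, 347.0, 229.0], 223), (312, [-82.0, 347.0, 228.0], 221), (316, [-80.0, 346.0, 225.0], 86), (320, [-78.0, 345.0, 225.0], 115), (324, [-76.0, 347.0, 228.0], 223), (328, [-75.0, 348.0, 229.0], 223), (332, [-72.0, 347.0, 228.0], 223), (336, [-70.0, 347.0, 228.0], 222), (340, [-68.0, 347.0, 228.0], 222), (344, [-54.0, 287.0, 105.0], 144), (348, [-50.0, 287.0, 104.0], 144), (352, [-33.0, 235.0, -1.0], 101), (356, [-28.0, 236.0, -1.0], 151)]
```

```bash
python3 -m handwheel '[[[25,0,5],0,1],[[50,0,5],0,1],[[72,0,5],0,1],[[80,0,5],0,1],[[80,0,5],0,1]]'
python3 - <<'E'
from h import *
go(S(-80,312,122.5),-Y)
W=None
q,e=camera("wrist"); cv2.imwrite("pics/w5.png",q[180:400,180:460].repeat(2,0).repeat(2,1)); Q=(cloud(e,camera_info("wrist"))-H)@np.stack([X,Y,[0,0,1]]).T*1e3
for c in (300,306,330,336): print(c,[(r,Q[r,c].round(0).tolist()) for r in range(216,290,6)])
E
```

```text
time_s: 6.45
ee_pos: [0.5854, 0.1473, 0.1217]
eef_rot: [-2.136, 1.567, 2.66]
force: [-0.4, 0.8, -0.2]
grip_width: 0.0003
t 6.45 S [-80.  331.1 121.7] F [-0.4  0.8 -0.2] w 0.0003 q [0.18 0.51 1.46 0.   1.17 0.1 ]
tool x,y,z in shear: [[-0.003, 0.002, -1.0], [1.0, 0.006, -0.003], [0.006, -1.0, -0.002]]
shift mm [-0.8 -0.2 19.1]
spin 0.006 or -3.135
300 [(216, [-97.0, 313.0, 1.0]), (222, [-97.0, 306.0, 1.0]), (228, [-97.0, 299.0, -1.0]), (234, [-90.0, 342.0, 121.0]), (240, [-89.0, 342.0, 130.0]), (246, [-89.0, 342.0, 137.0]), (252, [-89.0, 342.0, 146.0]), (258, [-88.0, 342.0, 152.0]), (264, [-88.0, 342.0, 157.0]), (270, [-88.0, 343.0, 165.0]), (276, [-87.0, 342.0, 168.0]), (282, [-85.0, 366.0, 214.0]), (288, [-85.0, 366.0, 216.0])]
306 [(216, [-91.0, 312.0, 0.0]), (222, [-91.0, 306.0, 1.0]), (228, [-91.0, 299.0, -0.0]), (234, [-86.0, 342.0, 121.0]), (240, [-86.0, 341.0, 128.0]), (246, [-86.0, 342.0, 138.0]), (252, [-86.0, 342.0, 145.0]), (258, [-85.0, 342.0, 151.0]), (264, [-85.0, 342.0, 158.0]), (270, [-85.0, 343.0, 164.0]), (276, [-85.0, 342.0, 168.0]), (282, [-83.0, 366.0, 213.0]), (288, [-83.0, 365.0, 216.0])]
330 [(216, [-67.0, 312.0, 0.0]), (222, [-67.0, 306.0, 1.0]), (228, [-67.0, 300.0, 0.0]), (234, [-72.0, 343.0, 122.0]), (240, [-73.0, 342.0, 130.0]), (246, [-73.0, 342.0, 138.0]), (252, [-73.0, 342.0, 145.0]), (258, [-74.0, 342.0, 152.0]), (264, [-74.0, 342.0, 158.0]), (270, [-74.0, 342.0, 163.0]), (276, [-74.0, 342.0, 168.0]), (282, [-76.0, 366.0, 213.0]), (288, [-77.0, 366.0, 216.0])]
336 [(216, [-61.0, 312.0, -0.0]), (222, [-61.0, 306.0, 1.0]), (228, [-61.0, 299.0, -1.0]), (234, [-69.0, 342.0, 121.0]), (240, [-69.0, 342.0, 130.0]), (246, [-70.0, 342.0, 137.0]), (252, [-70.0, 342.0, 145.0]), (258, [-71.0, 342.0, 152.0]), (264, [-71.0, 343.0, 159.0]), (270, [-71.0, 343.0, 165.0]), (276, [-72.0, 342.0, 168.0]), (282, [-75.0, 367.0, 215.0]), (288, [-75.0, 367.0, 218.0])]
```

View pics/w5.png

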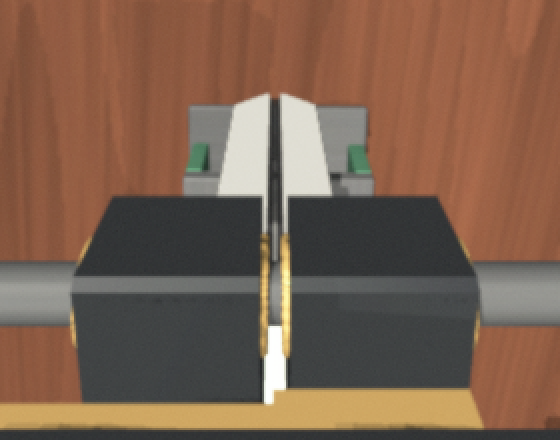

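```bash
python3 -m handwheel '[[[-1,0,14],0,1],[[-1,0,20],0,1],[[-1,0,27],0,1],[[-1,0,38],0,1],[[-1,0,50],0,1]]'
python3 -c "
from h import *
go(S(-80,190,122.5))"
python3 -m handwheel '[[[0,0,14],0,1],[[0,0,28],0,1],[[0,0,42],0,1],[[0,0,56],0,1],[[0,0,66],0,1]]'
python3 - <<'E'
from h import *
go(S(-80,171,122.5))
p,d=camera("top"); cv2.imwrite("pics/top6.png",p); i=camera_info("top")
c=p[110:225,250:450]; cv2.imwrite("pics/top6c.png",cv2.resize(c,(800,460),interpolation=cv2.INTER_CUBIC))
E
```

```text
time_s: 7.0
ee_pos: [0.5902, 0.0967, 0.124]
eef_rot: [-2.662, 1.568, 2.134]
force: [-0.4, 2.3, 1.8]
grip_width: 0.0004
t 7.0 S [-79.1 280.3 124. ] F [-0.4  2.3  1.8] w 0.0004 q [0.1  0.5  1.48 0.   1.17 0.02]
tool x,y,z in shear: [[-0.001, 0.003, -1.0], [1.0, 0.007, -0.001], [0.007, -1.0, -0.003]]
shift mm [ 1.3 -1.5 90.3]
time_s: 7.5
ee_pos: [0.5958, 0.0295, 0.1239]
eef_rot: [-2.636, 1.568, 2.159]
force: [0.0, 1.2, 0.8]
grip_width: 0.0007
t 7.5 S [-78.7 212.9 123.9] F [0.  1.2 0.8] w 0.0007 q [-0.01  0.49  1.48  0.    1.17 -0.1 ]
tool x,y,z in shear: [[-0.001, 0.002, -1.0], [1.0, 0.006, -0.001], [0.006, -1.0, -0.002]]
shift mm [ 1.3 -1.6 41.9]
```

View pics/top6c.png

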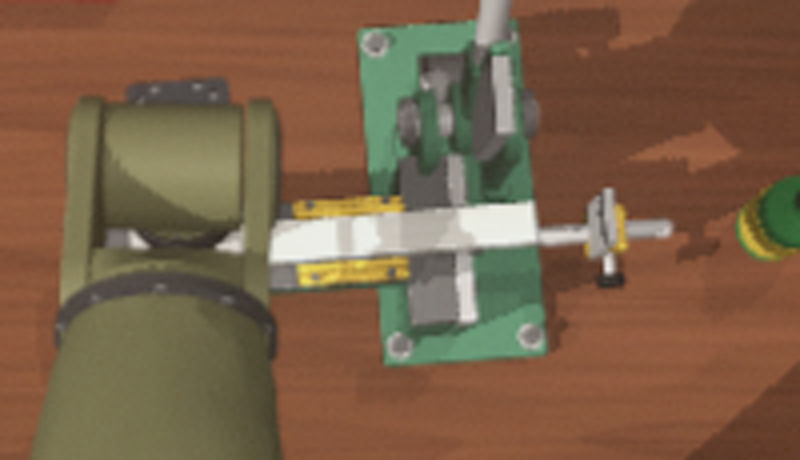

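```bash
python3 -m handwheel '[[[0,0,8],0,1],[[0,0,15],0,1],[[0,0,21],0,1],[[0,0,25],0,1],[[0,0,27],0,1]]'
python3 - <<'E'
from h import *
go()
p,d=camera("top"); cv2.imwrite("pics/top7.png",p)
c=p[140:200,330:430]; cv2.imwrite("pics/top7c.png",cv2.resize(c,(800,480),interpolation=cv2.INTER_CUBIC))
E
```

```text
time_s: 8.05
ee_pos: [0.5981, 0.0013, 0.1237]
eef_rot: [-2.521, 1.568, 2.274]
force: [0.9, 1.7, 1.1]
grip_width: 0.0004
t 8.05 S [-78.5 184.6 123.7] F [0.9 1.7 1.1] w 0.0004 q [-0.06  0.5   1.48  0.    1.17 -0.14]
tool x,y,z in shear: [[-0.002, 0.002, -1.0], [1.0, 0.005, -0.002], [0.005, -1.0, -0.002]]
```

View pics/top7c.png

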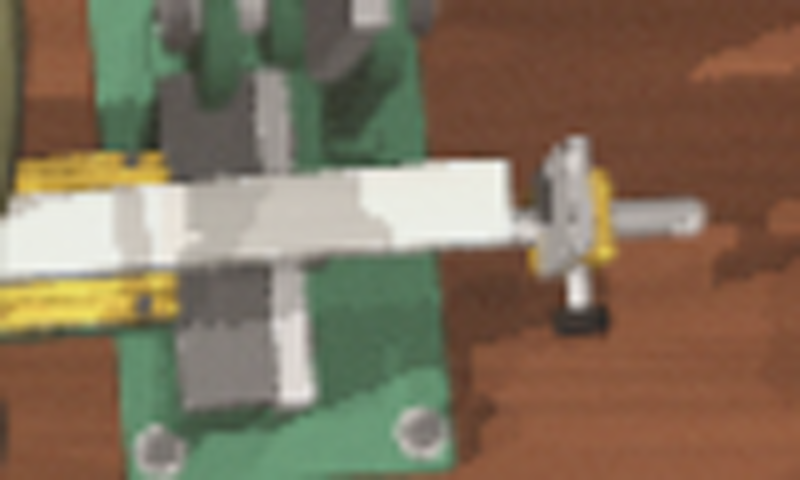

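```bash
python3 -m handwheel '[[[0,0,2],0,1],[[0,0,4],0,1],[[0,0,5.5],0,1],[[0,0,6.5],0,1],[[0,0,7],0,1]]'; python3 -m handwheel '[[[0,0,0.6],0,1],[[0,0,1.2],0,1],[[0,0,1.8],0,1],[[0,0,2.2],0,1],[[0,0,2.5],0,1]]'
```

```text
time_s: 8.6
ee_pos: [0.5988, -0.0058, 0.1237]
eef_rot: [-2.516, 1.568, 2.279]
force: [0.0, 1.2, 0.9]
grip_width: 0.0006
time_s: 9.1
ee_pos: [0.599, -0.0083, 0.1237]
eef_rot: [-2.502, 1.568, 2.293]
force: [-1.3, 1.4, 1.4]
grip_width: 0.0006
```

```bash
python3 -m handwheel '[[[0,0,0.5],0,1],[[0,0,1],0,1],[[0,0,1.5],0,1],[[0,0,1.5],0,1],[[0,0,1.5],0,1]]';  python3 -m handwheel '[[[0,0,0.5],0,1],[[0,0,1],0,1],[[0,0,1.5],0,1],[[0,0,1.5],0,1],[[0,0,1.5],0,1]]'
```

```text
time_s: 9.6
ee_pos: [0.5991, -0.0099, 0.1237]
eef_rot: [-2.444, 1.568, 2.351]
force: [0.2, 0.5, -0.2]
grip_width: 0.0006
time_s: 10.1
ee_pos: [0.5992, -0.0115, 0.1237]
eef_rot: [-2.447, 1.569, 2.348]
force: [0.1, 1.0, 0.2]
grip_width: 0.0003
```

```bash
python3 -m handwheel '[[[0,0,0.5],0,1],[[0,0,1],0,1],[[0,0,1.5],0,1],[[0,0,1.5],0,1],[[0,0,1.5],0,1]]'; python3 - <<'E'
from h import *
go()
p,d=camera("top"); cv2.imwrite("pics/top8.png",p)
c=p[140:200,330:430]; cv2.imwrite("pics/top8c.png",cv2.resize(c,(800,480),interpolation=cv2.INTER_CUBIC))
E
```

```text
time_s: 10.6
ee_pos: [0.5993, -0.0131, 0.1237]
eef_rot: [-2.395, 1.569, 2.399]
force: [0.6, 1.0, 1.4]
grip_width: 0.0006
t 10.6 S [-78.4 170.1 123.7] F [0.6 1.  1.4] w 0.0006 q [-0.08  0.5   1.47  0.    1.17 -0.17]
tool x,y,z in shear: [[-0.002, 0.002, -1.0], [1.0, 0.005, -0.002], [0.005, -1.0, -0.002]]
```

View pics/top8c.png

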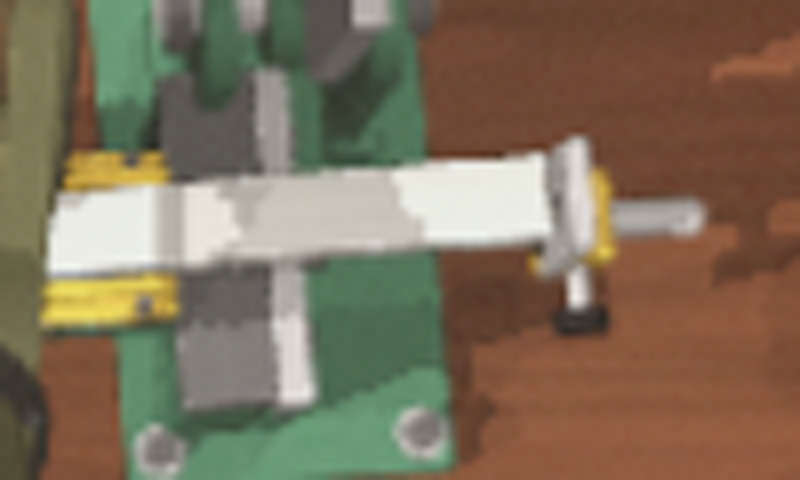

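```bash
python3 -m handwheel '[[[0,0,0.4],0,1],[[0,0,0.8],0,1],[[0,0,1.2],0,1],[[0,0,1.2],0,1],[[0,0,1.2],0,1]]'; python3 -m handwheel '[[[0,0,0.4],0,1],[[0,0,0.8],0,1],[[0,0,1],0,1],[[0,0,1],0,1],[[0,0,1],0,1]]'
```

```text
time_s: 11.15
ee_pos: [0.5994, -0.0143, 0.1237]
eef_rot: [-2.38, 1.569, 2.414]
force: [0.1, 1.1, 0.9]
grip_width: 0.0007
time_s: 11.65
ee_pos: [0.5995, -0.0153, 0.1237]
eef_rot: [-2.358, 1.569, 2.437]
force: [-0.1, 0.5, 0.1]
grip_width: 0.0005
```

```bash
python3 -m handwheel '[[[0,0,0.4],0,1],[[0,0,0.8],0,1],[[0,0,1],0,1],[[0,0,1],0,1],[[0,0,1],0,1]]'; python3 -m handwheel '[[[0,0,0.4],0,1],[[0,0,0.8],0,1],[[0,0,1],0,1],[[0,0,1],0,1],[[0,0,1],0,1]]'
```

```text
time_s: 12.15
ee_pos: [0.5996, -0.0164, 0.1237]
eef_rot: [-2.325, 1.569, 2.469]
force: [-0.3, 1.9, 0.6]
grip_width: 0.0008
time_s: 12.65
ee_pos: [0.5997, -0.017, 0.1237]
eef_rot: [-2.48, 1.568, 2.314]
force: [0.4, 5.1, 1.0]
grip_width: 0.0009
```

```bash
python3 -m handwheel '[[[0,0,0.4],0,1],[[0,0,0.8],0,1],[[0,0,0.8],0,1],[[0,0,0.8],0,1],[[0,0,0.8],0,1]]'
```

```text
time_s: 13.15
ee_pos: [0.5997, -0.0171, 0.1237]
eef_rot: [-2.667, 1.568, 2.128]
force: [-0.2, 8.3, 1.2]
grip_width: 0.0001
```

Force rises to 8 N with no more travel, so the nose is on the stop. Next I back straight off and check.

```bash
python3 -m handwheel '[[[0,0,-3],0,1],[[0,0,-12],0,1],[[0,0,-30],0,1],[[0,0,-60],0,1],[[-20,0,-90],0,1]]'; python3 -m handwheel '[[[-40,0,-20],0,1],[[-80,0,-40],0,1],[[-90,0,-60],0,1],[[-90,0,-80],0,1],[[-90,0,-80],0,1]]'
python3 - <<'E'
from h import *
go()
p,d=camera("top"); cv2.imwrite("pics/top9.png",p)
c=p[100:220,270:430]; cv2.imwrite("pics/top9c.png",cv2.resize(c,(800,600),interpolation=cv2.INTER_CUBIC))
i=camera_info("top"); V=cloud(d,i); E=np.array(i["extrinsics"])
h,s,v=cv2.split(cv2.cvtColor(p,cv2.COLOR_BGR2HSV)); m=((h<6)|(h>174))&(s>150)&(v>80)&(V[...,2]>.28)&(V[...,0]>.5)&(V[...,0]<.9)&(abs(V[...,1]+.18)<.15)
L=line(V[m]); print("crossbar S",toS(np.append(L["c"],0)),L["z"])
for n in ("top0","top6","top7","top9"): # stop: shift of the stop patch against the first picture
    a=cv2.imread(f"pics/{n}.png"); r=cv2.matchTemplate(cv2.resize(a[145:190,388:420],None,fx=8,fy=8,interpolation=2),cv2.resize(cv2.imread("pics/top7.png")[150:185,400:412],None,fx=8,fy=8,interpolation=2),cv2.TM_CCOEFF_NORMED); print(n,"stop patch at (1/8 px, 2.85 mm/px)",cv2.minMaxLoc(r)[1::2])
E
```

```text
time_s: 13.65
ee_pos: [0.5908, 0.0742, 0.1419]
eef_rot: [-2.021, 1.564, 2.773]
force: [-0.3, 0.2, -0.5]
grip_width: 0.0009
time_s: 14.15
ee_pos: [0.5842, 0.1566, 0.2323]
eef_rot: [-2.081, 1.565, 2.717]
force: [1.0, -0.0, -0.1]
grip_width: 0.0006
t 14.15 S [-80.5 340.5 232.3] F [ 1.  -0.  -0.1] w 0.0006 q [0.2  0.42 1.33 0.   1.4  0.11]
tool x,y,z in shear: [[-0.005, 0.003, -1.0], [1.0, 0.008, -0.005], [0.008, -1.0, -0.003]]
crossbar S [53.5  2.7  0. ] [0.3286 0.3381 0.3421]
top0 stop patch at (1/8 px, 2.85 mm/px) (0.9366213083267212, (97, 39))
top6 stop patch at (1/8 px, 2.85 mm/px) (0.9603910446166992, (97, 40))
top7 stop patch at (1/8 px, 2.85 mm/px) (0.9999091029167175, (96, 40))
top9 stop patch at (1/8 px, 2.85 mm/px) (0.9846207499504089, (96, 40))
```

View pics/top9c.png

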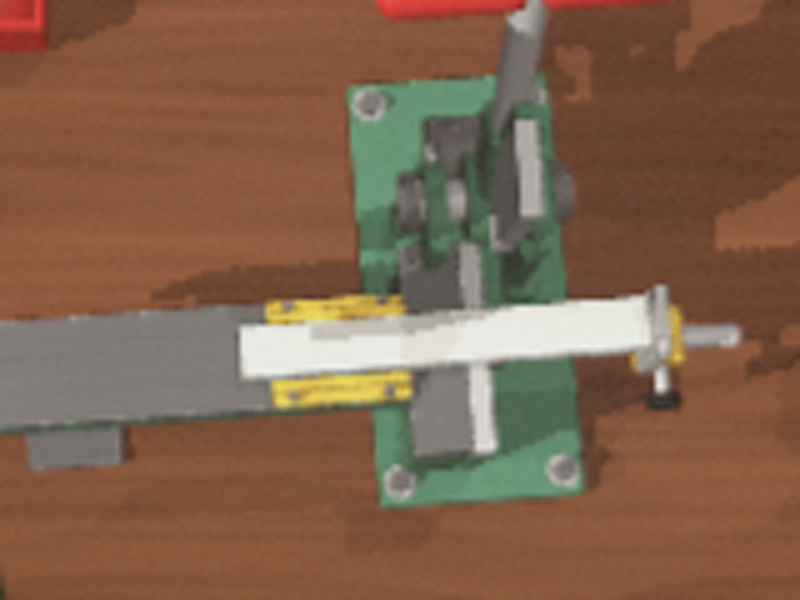

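```bash
python3 -c "
from station import *
print(hand_in())"
```

```text
the job is handed in; nothing more can be done
None
```

The job is handed in: the lever stands raised on its own and the bar's nose is against the length stop. `hand_in()` gives no verdict, so this rests on my own checks.

- **Lever:** I pushed it up with closed fingers on the sleeve nearer the rest. Early on the sleeve rubbed against the fingers and the push reached about 21 N. I steered more upward and it swung through. It passed the balance point and stayed open by itself. The last top picture puts the crossbar 53 mm beyond the hinge at full height, the same as 8 s earlier. That is about 1.49 of 1.5 rad.
- **Bar:** I pushed the tail about 140 mm along the rest, slowly at the end. Contact showed as 8 N with no further travel, well below the 60 N at which the clamp slips.
- **After backing off:** the last picture shows the nose against the plate and the bar straight between the guides. The stop had moved less than 0.5 mm in the top pictures.
- **Mismatch:** contact came about 5 mm later than my picture measurements predicted, so I relied on the force for contact.
- **Not checked:** I did not measure the other things on the bench. The arm kept clear of them, and the wrist force readings showed no unexpected contact.

The run ended at about 14 s of the 50 s allowed.

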